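# Clamp the empty shaker in the jar vise

## Task

Lift the glass shaker out of the steel basket, stand it upright in the jar vise between the jaw and the V-block and let go of it, so that its tight cap can be twisted off for refilling. Then wind the black wheel clockwise until the vise holds the shaker firmly, with the spring-backed V-block pushed back about half of its travel and never hard against its stop. Set the shaker down rather than dropping it, and leave everything else standing where it is.

Things in the scene. Friction and masses are not known exactly. Their poses are not given: they have to be found in the camera images.
- shaker: the glass shaker to fetch: upright cylinder, 42 mm diameter, 93 mm tall, chrome perforated domed cap over its top 28 mm (cap 43 mm across), about 160 g. It stands in one of three places in the basket. Origin at the centre of its underside, z up along its axis.
- basket: perforated steel basket, fixed to the counter, 260 mm (its x) by 130 mm (its y), walls 50 mm high and 4 mm thick, floor 4 mm thick. Origin at the centre of its underside. Three things stand in it in a row along its x, about 78 mm apart: the shaker, a jar and a mill, in any order. The clear way to take one is with the fingers to either side of it along the basket's y, above the walls.
- vise: jar vise fixed to the counter: wooden base 250 x 110 mm, 10 mm thick. Origin on the underside; the vise's x axis runs from the wheel (at x = -95 mm) to the V-block. A flat steel jaw (50 mm wide) slides along +x and pushes whatever stands on the base against the V-block. Jaw and V-block stand 46 mm high above the counter; the fixed end plate behind the V-block 50 mm.
- cradle (a point): point on the top of the vise's wooden base (10 mm above the counter) where the axis of the shaker lies when it just rests in the V-block with its spring relaxed; axes as the vise's. At wheel 0 the jaw's face is 41 mm to the -x side of this point, so a 42 mm shaker then has 20 mm of play; 12 mm less play for each radian of wheel. The middle of the play lies at -x of this point.
- wheel_grip (a point): centre of the vise's hand wheel, 72 mm above the counter. The wheel is a black horizontal disc with a vertical axis, 56 mm diameter, 20 mm thick (62 to 82 mm above the counter), on a 16 mm column, free below it down to a gear housing whose top is at 40 mm. It can be pinched from above across its diameter. Its centre is 135 mm from the cradle point.
- vise_wheel (a joint): turn of the wheel in rad, growing clockwise seen from above (tightening), 0 to 3.4; starts between 0 and 0.6. It stays where it is left (friction 0.25 N m) and does not run back under the clamping force. Turn it in several grasps.
- vise_jaw (a joint): travel of the sliding jaw in m towards the V-block: 12 mm for each radian of wheel
- vise_block (a joint): how far the V-block is pushed back along the vise's +x, in m: 0 relaxed, stop at 0.016; spring of 1000 N/m, so 8 N at half travel. When it is relaxed the gap seen between its back and the fixed end plate is 16 mm. It moves only once the shaker is pressed into it.
- jar: squat amber glass jar with cork, 58 mm diameter, 78 mm tall, in the basket; origin at the centre of its underside. Leave it.
- mill: turned dark wooden pepper mill, 52 mm at the foot, 110 mm tall, in the basket; origin at the centre of its underside. Leave it.
- shaker2: a second shaker of the same kind, standing on the counter between basket and vise; leave it.
- bowl: small glazed bowl, 110 mm wide, 45 mm high, on the counter; leave it.
- salt_pot: terracotta salt pot, 72 mm wide, 74 mm high, on the counter; leave it.
- bamboo_spoon: bamboo spoon, 260 mm long, lying on the far part of the counter; leave it.
- mug: white mug, 76 mm wide, 85 mm high, on the counter; leave it.
There are look-alikes about, which are no part of the job. Leave any purple or yellow look-alike of the shaker alone.

How it is judged (in metres and radians):
On the way, in this order (a step that is already met when the one before it is completed fails the run):
1. the shaker is lifted clear of the basket (height (world z) of shaker above 0.06 m), for 0.1 s.
2. the shaker stands upright in the vise, let go, the V-block still relaxed (horizontal distance between shaker and cradle below 0.03 m and angle between shaker's own z axis and vertical below 0.12 rad and z of shaker in the frame of cradle between -0.004 and 0.006 m and contact force between the fingers and shaker below 0.3 N and value of joint vise_block below 0.0025 m), for 0.2 s.
At the end, for the whole second after the job is handed in: The shaker stands upright (within 7 degrees) on the vise's base between jaw and V-block, at rest, and the V-block is pushed back between 4 and 12.5 mm of its 16 mm by it (horizontal distance between shaker and cradle below 0.03 m and angle between shaker's own z axis and vertical below 0.12 rad and z of shaker in the frame of cradle between -0.004 and 0.006 m and value of joint vise_block between 0.004 and 0.0125 m and linear speed of shaker below 0.02 m/s); the robot touches nothing.
It fails at once if the V-block is driven hard against its stop (value of joint vise_block above 0.0155 m).
It fails at once if the shaker is dropped into the vise from more than 20 mm (contact force between the fingers and shaker below 0.05 N and horizontal distance between shaker and cradle below 0.06 m and z of shaker in the frame of cradle above 0.02 m).
It fails at once if a bystander is moved more than 35 mm or tipped (distance of any of jar, mill, shaker2, bowl, salt_pot, bamboo_spoon, mug from where it was at the start of the episode above 0.035 m or angle between any of jar, mill, shaker2, bowl, salt_pot, mug's own z axis and vertical above 0.5 rad).
It also fails if it takes over 64 s, if anything falls off the work surface, if the arm or the gripper's body presses on something with over 40 N, if the wrist force passes 120 N, or if a joint passes its speed limit or range.

## Robot

A 6-joint arm with a two-finger parallel gripper is mounted at the origin on the work surface. World frame = base frame: x ahead of the robot, y to its left, z up, the work surface at z = 0. Lengths are in m, angles in degrees, forces in N, time in s.
With the tool pointing down it reaches from about 0.35 to 0.875 m from the base axis. Payload 4.2 kg.
Tool frame: the origin (TCP) lies midway between the tips of the shut fingers; the grasp point (between the pads) lies 19 mm behind it; y points along the fingers, z is the direction in which the jaws open and shut, and the axes are right-handed (so a half turn about y gives the same grasp; the last joint's range is limited). The gripper opens to 87 mm and grips with 3 to 60 N. Pads are 19 mm wide; open, the fingers measure 117 mm over their backs; the gripper's body (75 mm by 190 mm) begins 51 mm behind the grasp point.
Start: joints at [91.478, 22.042, 0.453, 0, -68.411, -14.817], TCP at [0.144, 0.608, 0.223] pointing down, gripper open.
Joint ranges: [-179.83, 179.83], [-69.29, 118.12], [-61.27, 80.66], [-181.25, 117.63], [-171.15, -9.14], [-177.46, 177.46]. Speed limits (degrees/s): [159.86, 159.86, 180, 180, 180, 180].

## Interface

Orientations are given as [roll, pitch, yaw] about the fixed x, y, z axes, in that order (R = Rz(yaw) Ry(pitch) Rx(roll)).
In Python, from workcell import env gives the robot as it stands. The module is installed in compiled form; this text tells all that it offers. Calls block until the motion is done:
- env.goto(position, orientation): joint-space move of the TCP to a pose.
- env.move_straight(position, rotation=None, rate=0.15, force_limit=None): straight line of the TCP; rotation=None keeps the orientation; rate is the mean speed in m/s. With force_limit (N) it stops when the force on the tool has changed by that much, and returns True; else False.
- env.set_joints(angles): joint-space move.
- env.gripper_to(opening, grasp_force=None): opening from 0.0 (shut) to 1.0 (fully open); grasp_force is the grip in N (None keeps the last); returns when the fingers have stopped.
- env.dwell(seconds).
- env.inverse_kinematics(position, orientation): joint angles nearest the present ones, or None.
- env.read_state(): the state.
- env.grab_frame(name): name is "scene" or "top" or "wrist"; returns a dict with "image" (384x512x3 uint8, blue, green, red), "fx", "fy", "cx", "cy" (pixels), "position" and "orientation" of the camera in the world. Camera axes: x right, y up, looking along -z (the intrinsics and any distortion apply to the point x, -y, -z); pixel columns grow to the right and rows downward; lengths in m; the calibration is good to about 2 mm. The wrist camera is an equidistant fisheye: a pixel r from the principal point sees the ray r / f radians off the axis. A picture is of the moment at which its call begins. There is no depth.
A pose or a line that the arm cannot do raises env.Unreachable and nothing moves.
- env.close_job(): hands the job in, once; it reports no verdict.
Trained networks look in a picture, given as the dict that the camera call returned (one of the last four; its "shot" number tells which), for a name from the list of things; names that differ only in an ending like _2 or _b are one class to them, and where a whole thing is asked for, a point or a joint stands for the part that bears it (a point fixed in the world has none). Each returns a list of dicts, best first, with "score" (0 to 1); they miss things now and then, are a little off and sometimes report something else, mostly with a low value. They report only what shows in the picture. A call takes as long as a camera call. They do not tell look-alikes from the thing itself.
- env.search_frame(picture, thing): "xyz" ([x, y, z] in m, in world coordinates, good to about 4 mm: the middle of the surface that is visible of it).
- env.trace(picture, thing): "mask" (384x512 bool, what is visible of it).
The state is a dict: "clock": time; "joint_positions": joint angles; "qvel": joint speeds; "joint_torque": joint torques, N m; "position": TCP position; "tool_rot": TCP orientation; "force": force on the tool from outside, world axes, zero at the start; "wrist_torque": the same for the moment, N m; "opening": opening from 0.0 (shut) to 1.0 (fully open).
Only numpy, scipy, OpenCV 4.12 (cv2) and the standard library are available. Lean on these libraries where they do the work, as an engineer would, in place of code of your own. Each camera call takes 0.05 s, during which the arm holds its last target.

## Working session

There is one attempt and no reset: what is moved stays moved. The work goes in short steps, each a Python script; the robot and the scene stay as the last script left them, time stands still between calls to the robot, and variables do not carry over. Pictures are saved under pics/ and viewed, and the job is handed in when it is done.

```bash
mkdir -p pics; ls
python3 - <<'E'
from workcell import env
import cv2
s=env.read_state(); print(s)
for n in ["scene","top","wrist"]:
    f=env.grab_frame(n); cv2.imwrite(f"pics/{n}0.png",f["image"])
    print(n,[f[k] for k in("fx","fy","cx","cy","position","orientation")],f.keys())
    if n!="wrist":
        for t in ["shaker","basket","vise","cradle","wheel_grip","vise_block","vise_jaw","jar","mill","bowl","salt_pot","mug"]:
            try: print(t,[(d["xyz"],round(d["score"],2)) for d in env.search_frame(f,t)])
            except Exception as e: print(t,e)
E
```

```text
pics
{'clock': 0.0, 'joint_positions': array([ 9.14806135e+01,  2.20903647e+01,  3.79888082e-01, -2.86623097e-02,
       -6.84092789e+01, -1.48171334e+01]), 'qvel': array([ 4.85553040e-02,  7.56251055e-02,  5.09497113e-02, -4.76422400e-03,
       -5.04508398e-02, -9.54903395e-05]), 'joint_torque': array([ 2.56951290e-05, -3.90667677e+01,  1.87406552e+01,  4.21982333e+00,
        1.09104003e-02, -2.00850932e-04]), 'position': array([0.14400658, 0.60757435, 0.22146535]), 'tool_rot': array([-8.98774143e+01,  4.88263388e-03,  1.66652910e+02]), 'force': array([ 0.37061169, -1.05085691, -0.57600174]), 'wrist_torque': array([-0.00530485, -0.0412822 ,  0.03067097]), 'opening': 0.9999682961736068}
scene [401.417269389134, 401.417269389134, 254.05207268594646, 188.7787119717843, array([1.23717191, 0.06582973, 1.01447442]), array([33.97156025,  0.25317078, 94.75148002])] dict_keys(['image', 'fx', 'fy', 'cx', 'cy', 'position', 'orientation', 'shot'])
shaker [([0.5283, 0.3665, 0.0723], 0.87), ([0.5336, 0.2386, 0.0799], 0.79), ([0.5127, 0.099, 0.0672], 0.6), ([0.5005, -0.0016, 0.0701], 0.58)]
bask
[... 1170 characters left out ...]
], 0.7)]
vise_jaw []
jar [([0.5971, 0.2158, 0.0827], 0.72)]
mill [([0.4544, 0.2385, 0.0986], 0.62), ([0.6064, -0.4578, 0.0376], 0.59), ([0.4905, -0.2113, 0.0324], 0.53), ([0.5971, 0.2166, 0.0835], 0.52), ([0.6314, 0.4186, 0.0561], 0.19)]
bowl [([0.6641, -0.0129, 0.0188], 0.75)]
salt_pot [([0.6305, 0.4171, 0.0553], 0.61), ([0.5015, -0.2134, 0.01], 0.61)]
mug [([0.4848, -0.0025, 0.0922], 0.69), ([0.6062, -0.4567, 0.0435], 0.67)]
wrist [297.3186396354542, 297.3186396354542, 254.77142735170418, 194.49125135301134, array([0.21039367, 0.59216828, 0.38496016]), array([-1.43323855e+01, -2.55183699e-02, -1.03364226e+02])] dict_keys(['image', 'fx', 'fy', 'cx', 'cy', 'position', 'orientation', 'shot'])
```

View pics/scene0.png

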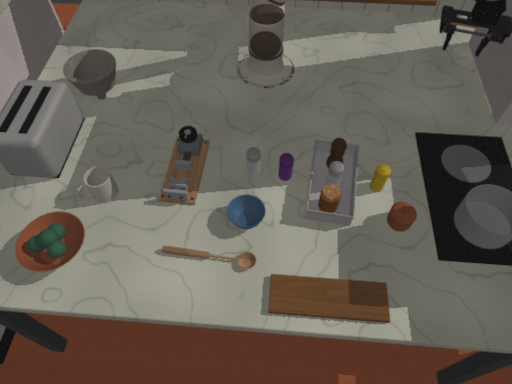

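View pics/top0.png

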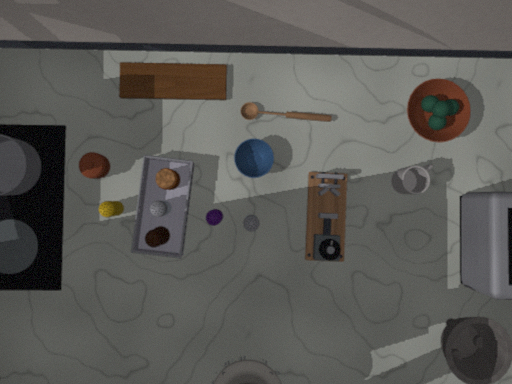

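Run:
```python
import cv2
a=cv2.imread('pics/top0.png')
v=cv2.resize(a[190:330,120:330][:, :],None,fx=1,fy=1)
import numpy as np
c1=cv2.resize(a[200:340,100:... ] if False else a[140:230,290:420],(780,540),interpolation=cv2.INTER_CUBIC) if False else None
b=cv2.imread('pics/scene0.png')
cv2.imwrite('pics/crop_none.png',v)
```

```text
(no output)
```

Candidates in the scene picture: the clear glass shaker with a chrome cap in the middle of the basket (336,168; top 158,209), the purple look-alike (286,167), the yellow one (381,178) and shaker2 on the counter (254,160). The target is the one in the basket, between the mill and the jar. Next I take close crops.

```bash
cat > h.py <<'E'
import numpy as np, cv2
from scipy.spatial.transform import Rotation as R
def ray(f,u,v):
    d=np.array([(u-f["cx"])/f["fx"],-(v-f["cy"])/f["fy"],-1.0])
    return f["position"],R.from_euler('xyz',f["orientation"],degrees=True).as_matrix()@d
def at_z(f,u,v,z):
    p,d=ray(f,u,v); return p+d*(z-p[2])/d[2]
def proj(f,P):
    c=R.from_euler('xyz',f["orientation"],degrees=True).as_matrix().T@(np.asarray(P)-f["position"])
    return np.array([f["cx"]+f["fx"]*c[0]/-c[2], f["cy"]-f["fy"]*c[1]/-c[2]])
E
python3 - <<'E'
from workcell import env
import cv2,pickle,numpy as np
fs={}
for n in ["scene","top"]:
    f=env.grab_frame(n); fs[n]=f
pickle.dump(fs,open('fs.pkl','wb'))
a=fs["top"]["image"];b=fs["scene"]["image"]
z=6
cv2.imwrite('pics/vt.png',cv2.resize(a[165:270,285:370],None,fx=z-.5,fy=z-.5,interpolation=cv2.INTER_CUBIC))
cv2.imwrite('pics/bt.png',cv2.resize(a[150:265,120:265],None,fx=5,fy=5,interpolation=cv2.INTER_CUBIC))
cv2.imwrite('pics/vs.png',cv2.resize(b[115:215,140:270],None,fx=6,fy=6,interpolation=cv2.INTER_CUBIC))
cv2.imwrite('pics/bs.png',cv2.resize(b[130:230,270:400],None,fx=6,fy=6,interpolation=cv2.INTER_CUBIC))
from h import *
for n,ts in [("top",["basket","vise","wheel_grip","vise_block","vise_jaw","shaker"])]:
    f=fs[n]
    for t in ts:
        for d in env.trace(f,t)[:4]:
            m=d["mask"].astype(np.uint8); ys,xs=np.nonzero(m)
            r=cv2.minAreaRect(np.c_[xs,ys].astype(np.float32)); print(t,round(d["score"],2),m.sum(),r)
E
```

```text
basket 0.91 4108 ((163.0303192138672, 206.47633361816406), (53.145572662353516, 100.48577117919922), 7.0283966064453125)
vise 0.69 3461 ((326.3014221191406, 216.74798583984375), (39.69743347167969, 89.88407897949219), 1.569354772567749)
wheel_grip 0.68 3421 ((326.1537170410156, 216.4464874267578), (39.38925552368164, 88.84674835205078), 1.6602823734283447)
vise_block 0.65 228 ((329.0, 188.5), (15.0, 20.0), 90.0)
vise_jaw 0.77 230 ((329.6764831542969, 222.20590209960938), (22.070741653442383, 17.70509910583496), 75.96376037597656)
vise_jaw 0.52 222 ((329.0, 187.5), (15.0, 20.0), 90.0)
shaker 0.81 276 ((161.5, 208.5), (15.0, 21.0), 90.0)
shaker 0.76 204 ((251.5, 222.5), (15.0, 15.0), 90.0)
shaker 0.66 325 ((110.5, 209.0), (16.0, 23.0), 90.0)
shaker 0.55 213 ((214.9000244140625, 216.80001831054688), (14.758047103881836, 16.994115829467773), 63.43495178222656)
```

View pics/vt.png

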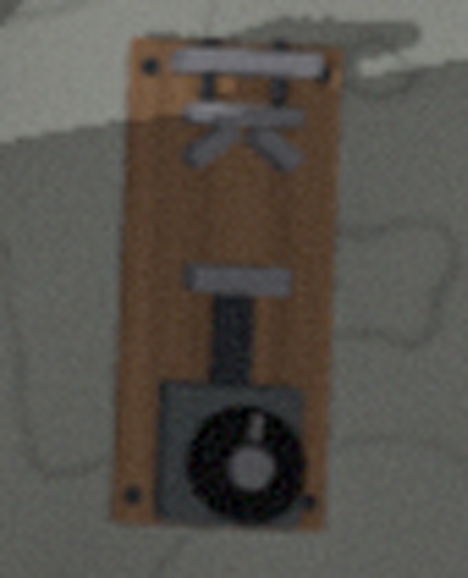

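View pics/bt.png

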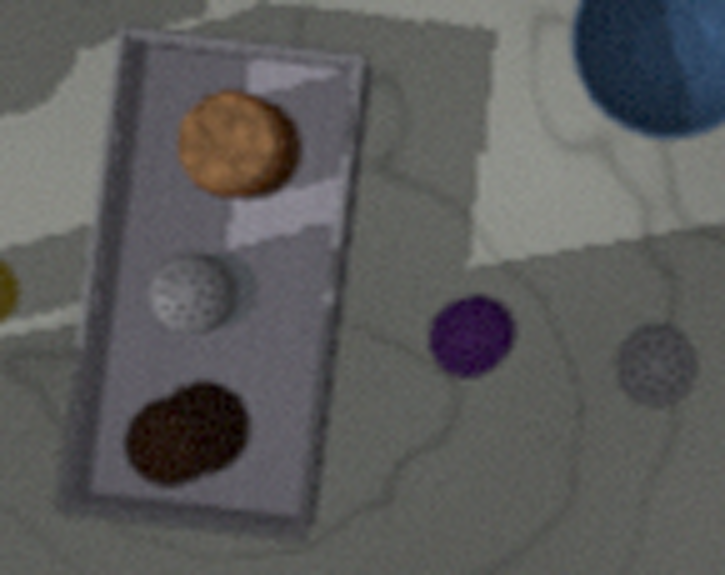

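View pics/vs.png

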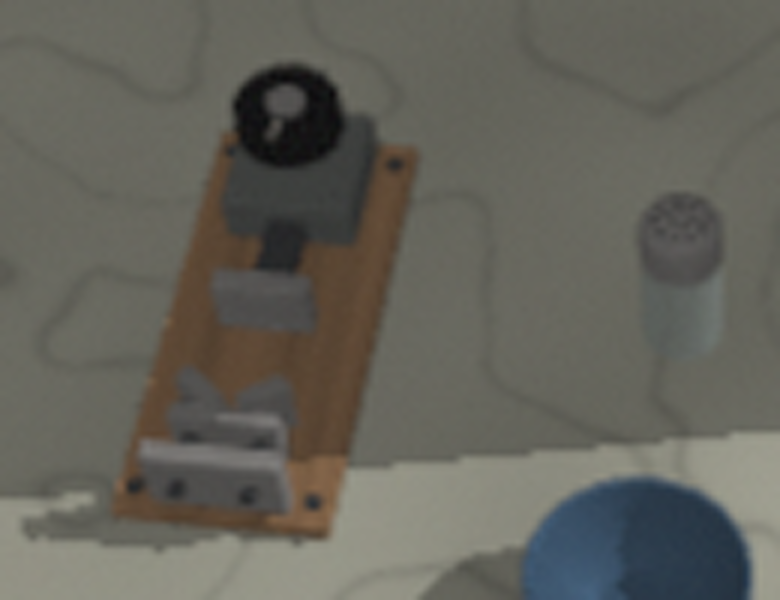

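View pics/bs.png

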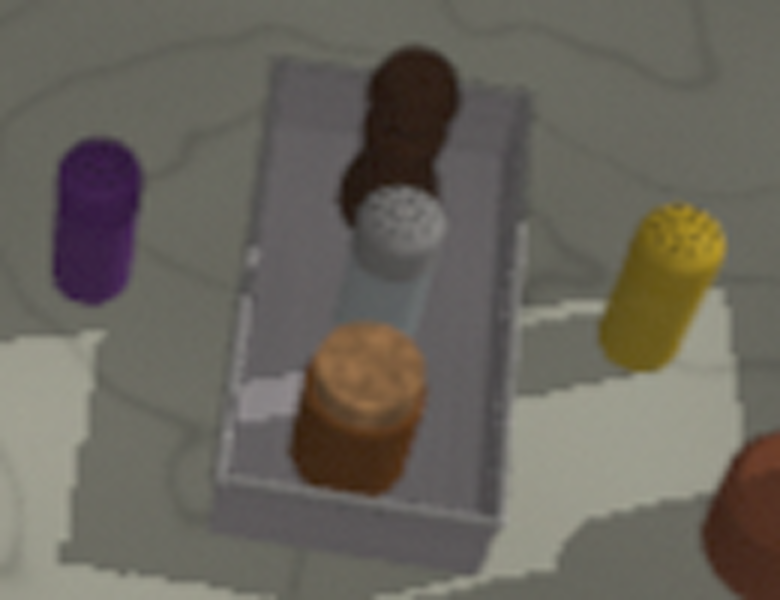

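Run:
```python
import pickle; from h import *
fs=pickle.load(open('fs.pkl','rb')); f=fs["top"]; s=fs["scene"]
T=lambda u,v:((u+.5)/5.5+285-.5,(v+.5)/5.5+165-.5)
B=lambda u,v:((u+.5)/5+120-.5,(v+.5)/5+150-.5)
VS=lambda u,v:((u+.5)/6+140-.5,(v+.5)/6+115-.5)
BS=lambda u,v:((u+.5)/6+270-.5,(v+.5)/6+130-.5)
def rect(P):
    P=np.array(P)[:,:2]; print(P.round(4).tolist(),'c',P.mean(0).round(4))
    e1=(P[0]+P[1]-P[2]-P[3])/2; print('long',np.hypot(*e1),'yaw',np.degrees(np.arctan2(e1[1],e1[0])))
    e2=(P[0]+P[3]-P[1]-P[2])/2; print('short',np.hypot(*e2),'yaw',np.degrees(np.arctan2(e2[1],e2[0])))
print('vise top');rect([at_z(f,*T(*p),.01) for p in [(132,38),(342,50),(325,527),(112,520)]])
print('vise scene');rect([at_z(s,*VS(*p),.01) for p in [(328,535),(115,512),(225,133),(419,150)]])
print('basket top');rect([at_z(f,*B(*p),.05) for p in [(125,32),(367,58),(310,535),(62,512)]])
print('basket sc');rect([at_z(s,*BS(*p),.05) for p in [(499,520),(216,480),(276,60),(531,95)]])
print('wheel top',at_z(f,*T(247,463),.08),at_z(s,*VS(288,115),.078))
print('jaw top edge',at_z(f,*T(238,268),.046),at_z(f,*T(240,295),.046))
print('endplate',at_z(f,*T(248,64),.05),'block back',at_z(f,*T(245,103),.046), 'endplate inner',at_z(f,*T(248,76),.05))
print('Vtips',at_z(f,*T(190,165),.046),at_z(f,*T(297,172),.046))
print('shaker',at_z(f,*B(192,294),.085),at_z(s,*BS(401,228),.082))
print('jar',at_z(f,*B(232,145),.078),'mill',at_z(f,*B(203,425),.1))
print('shaker2',at_z(f,*B(657,365),.085),'purple',at_z(f,*B(472,336),.085))
```

```text
vise top
[[0.6266, -0.17], [0.6217, -0.279], [0.3766, -0.2709], [0.3795, -0.1612]] c [ 0.5011 -0.2203]
long 0.24623528790185598 yaw -1.9810018295858207
short 0.1094066314128991 yaw 87.9560587054682
vise scene
[[0.6301, -0.1658], [0.6253, -0.2731], [0.3765, -0.2658], [0.3802, -0.1573]] c [ 0.503  -0.2155]
long 0.24949706265726945 yaw -1.8243336676647337
short 0.10797565664355441 yaw 87.72857055830922
basket top
[[0.6607, 0.2829], [0.6483, 0.1519], [0.3901, 0.1784], [0.4016, 0.3113]] c [0.5252 0.2311]
long 0.2601320373882119 yaw -6.065809292291858
short 0.13246293197164455 yaw 84.81682397200893
basket sc
[[0.6594, 0.2875], [0.6483, 0.1573], [0.3879, 0.1858], [0.4014, 0.3178]] c [0.5243 0.2371]
long 0.26089123435039274 yaw -6.471382938632666
short 0.13168386465095686 yaw 84.63762626959728
wheel top [ 0.41738854 -0.21626452  0.08      ] [ 0.42001293 -0.21316961  0.078     ]
jaw top edge [ 0.51001715 -0.21828614  0.046     ] [ 0.49659375 -0.21934345  0.046     ]
endplate [ 0.61172431 -0.22208688  0.05      ] block back [ 0.59239293 -0.2214681   0.046     ] endplate inner [ 0.60573448 -0.22211045  0.05      ]
Vtips [ 0.56111208 -0.19398602  0.046     ] [ 0.55817729 -0.24773766  0.046     ]
shaker [0.52017089 0.2368788  0.085     ] [0.51840204 0.24172739 0.082     ]
jar [0.59884301 0.21877817 0.078     ] mill [0.45320082 0.22689051 0.1       ]
shaker2 [ 0.48515913 -0.00714175  0.085     ] purple [0.4995267  0.09025058 0.085     ]
```

Run:
```python
from workcell import env
from h import *
env.goto([0.519,0.2395,0.2],[-90,0,173.8])
print(env.read_state()["position"],env.read_state()["tool_rot"],env.read_state()["clock"])
f=env.grab_frame("wrist"); cv2.imwrite('pics/w1.png',f["image"])
import pickle; pickle.dump(f,open('w1.pkl','wb'))
for d in env.search_frame(f,"shaker"): print(d)
print(f["position"],f["orientation"])
```

```text
[0.51882652 0.24030064 0.20003662] [-9.00115465e+01  7.97727225e-03  1.73863122e+02] 3.65
{'xyz': [0.5282, 0.3605, 0.0843], 'score': 0.83}
{'xyz': [0.5024, 0.1025, 0.083], 'score': 0.81}
{'xyz': [0.4939, 0.006, 0.0692], 'score': 0.62}
{'xyz': [0.5255, 0.2391, 0.0968], 'score': 0.61}
[0.58646232 0.23264188 0.36248484] [-1.43253787e+01 -9.68461561e-03 -9.61615856e+01]
```

View pics/w1.png

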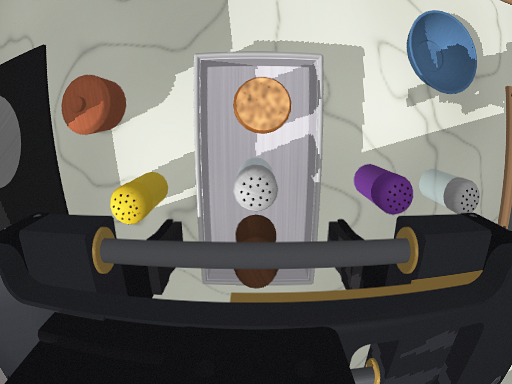

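The wrist view shows the perforated cap of the clear shaker at (256,189), the cork jar at (262,104) and the mill at (256,250). The fingers are to either side. I'll fix the position with the fisheye model.

```bash
cat >> h.py <<'E'
def wz(f,u,v,z):
    x=u-f["cx"];y=v-f["cy"];r=np.hypot(x,y);th=r/f["fx"];s=np.sin(th)/max(r,1e-9)
    d=R.from_euler('xyz',f["orientation"],degrees=True).as_matrix()@np.array([x*s,-y*s,-np.cos(th)])
    return f["position"]+d*(z-f["position"][2])/d[2]
E
python3 - <<'E'
import pickle; from h import *
f=pickle.load(open('w1.pkl','rb'))
print(wz(f,255.5,188,.085)); 
P=np.array([wz(f,*p,.05)[:2] for p in [(195,56),(323,56),(313,283),(202,283)]]);print(P,P.mean(0)); e=P[0]+P[1]-P[2]-P[3];print(np.degrees(np.arctan2(e[1],e[0])))
E
```

```text
[0.52231226 0.23881805 0.085     ]
[[0.66328521 0.28750572]
 [0.64942827 0.15333452]
 [0.3876309  0.18196398]
 [0.40258482 0.31759668]] [0.5257323  0.23510022]
-6.41222630166577
```

Run:
```python
from workcell import env
from h import *
q=[-90,0,173.6]
env.goto([0.521,0.239,0.15],q)
print(env.move_straight([0.521,0.239,0.057],rate=0.1,force_limit=8))
env.gripper_to(0.3,grasp_force=15)
s=env.read_state();print(s["opening"],s["opening"]*87,s["position"],s["force"],s["clock"])
f=env.grab_frame("wrist"); cv2.imwrite('pics/w2.png',f["image"])
```

```text
False
0.4766401027399166 41.467688938372746 [0.5210331  0.23905879 0.05697348] [-0.00255309  0.13936241 -0.2650139 ] 5.9667
```

View pics/w2.png

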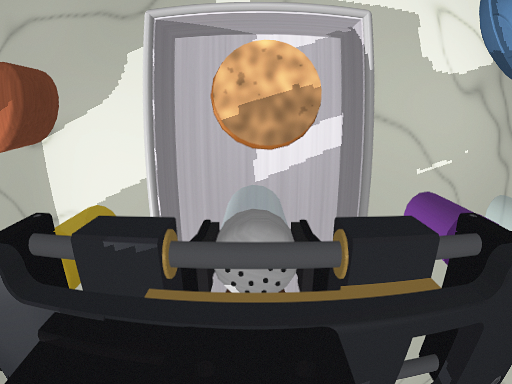

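The fingers stopped at 41.5 mm, on the cap, with the neighbours untouched. I lift and carry it to the vise for a closer look from there.

Run:
```python
from workcell import env
from h import *
import pickle
env.move_straight([0.521,0.239,0.25],rate=0.15)
s=env.read_state();print(s["opening"],s["force"])
env.goto([0.47,-0.219,0.25],[-90,0,178.1])
s=env.read_state();print(s["opening"],s["position"],s["clock"],s["joint_positions"])
f=env.grab_frame("wrist"); cv2.imwrite('pics/w3.png',f["image"])
pickle.dump(f,open('w3.pkl','wb'))
for t in ["vise","vise_block","vise_jaw","wheel_grip"]:print(t,[(d['xyz'],d['score']) for d in env.search_frame(f,t)])
```

```text
0.4795780198177104 [-0.83876749 -0.7968949  -1.14286847]
0.478485342104235 [ 0.47046636 -0.21842012  0.24996073] 9.1333 [-6.96324655e+00  1.05046131e+01 -1.17280301e+01 -5.41116532e-03
 -6.77578793e+01  9.51201821e+01]
vise [([0.5302, -0.2171, 0.0126], 0.78), ([0.6655, 0.0038, 0.0202], 0.67)]
vise_block [([0.5874, -0.2212, 0.044], 0.65)]
vise_jaw [([0.5023, -0.2124, 0.0325], 0.98), ([0.667, 0.0021, 0.0192], 0.69)]
wheel_grip [([0.5333, -0.2175, 0.0074], 0.78)]
```

View pics/w3.png

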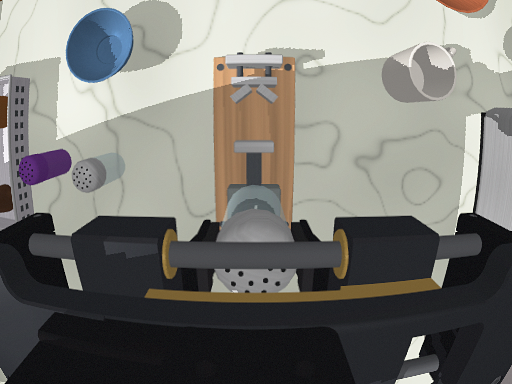

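Run:
```python
from h import *
a=cv2.imread('pics/w3.png')
cv2.imwrite('pics/w3c.png',cv2.resize(a[45:165,200:310],None,fx=5,fy=5,interpolation=cv2.INTER_CUBIC))
```

```text
(no output)
```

View pics/w3c.png

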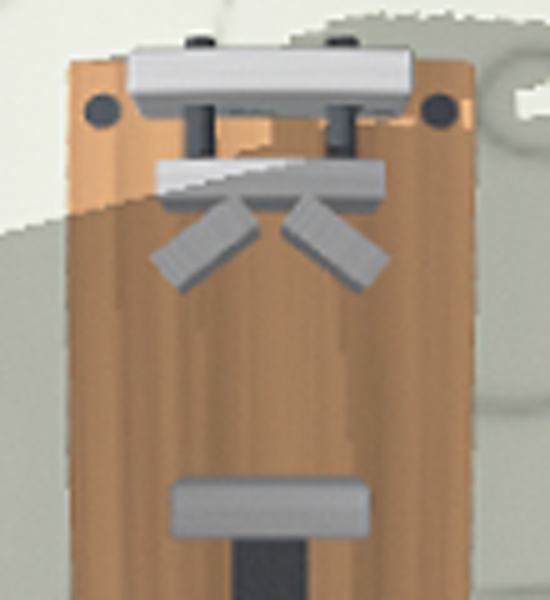

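Run:
```python
import pickle; from h import *
f=pickle.load(open('w3.pkl','rb'))
W=lambda u,v:((u+.5)/5+200-.5,(v+.5)/5+45-.5)
for n,p,z in [('jaw face',(271,479),.046),('jaw L',(172,483),.046),('jaw R',(369,483),.046),('Vback',(270,161),.046),('VbL',(157,161),.046),('VbR',(384,161),.046),('end in',(270,106),.05),('tipL',(181,287),.046),('inL',(260,228),.046),('tipR',(360,287),.046),('inR',(282,228),.046),('baseL',(68,62),.01),('baseR',(474,64),.01),('bL2',(68,500),.01),('bR2',(472,500),.01)]:
    print(n,wz(f,*W(*p),z).round(4))
```

```text
jaw face [ 0.5135 -0.2191  0.046 ]
jaw L [ 0.5134 -0.1948  0.046 ]
jaw R [ 0.5118 -0.2432  0.046 ]
Vback [ 0.5923 -0.2215  0.046 ]
VbL [ 0.5935 -0.194   0.046 ]
VbR [ 0.5916 -0.2492  0.046 ]
end in [ 0.6054 -0.2219  0.05  ]
tipL [ 0.5617 -0.1988  0.046 ]
inL [ 0.5756 -0.2185  0.046 ]
tipR [ 0.5603 -0.2423  0.046 ]
inR [ 0.5754 -0.2238  0.046 ]
baseL [ 0.6282 -0.1682  0.01  ]
baseR [ 0.624  -0.2772  0.01  ]
bL2 [ 0.5076 -0.1636  0.01  ]
bR2 [ 0.5039 -0.2734  0.01  ]
```

Run:
```python
from workcell import env
from h import *
import pickle
x,y=0.5425,-0.2205
env.move_straight([x,y,0.20],rate=0.15)
env.move_straight([x,y,0.075],rate=0.1)
env.dwell(0.2); print(env.read_state()["force"])
print(env.move_straight([x,y,0.0605],rate=0.02,force_limit=4))
s=env.read_state();print(s["position"],s["force"],s["opening"],s["clock"])
f=env.grab_frame("scene"); cv2.imwrite('pics/s4.png',cv2.resize(f["image"][90:240,120:320],None,fx=4,fy=4,interpolation=cv2.INTER_CUBIC))
```

```text
[-0.17706439 -0.32760893 -1.72199814]
True
[ 0.54232662 -0.22022349  0.06278709] [-0.82391134  1.0031162   2.80338014] 0.47836651791072743 12.3083
```

View pics/s4.png

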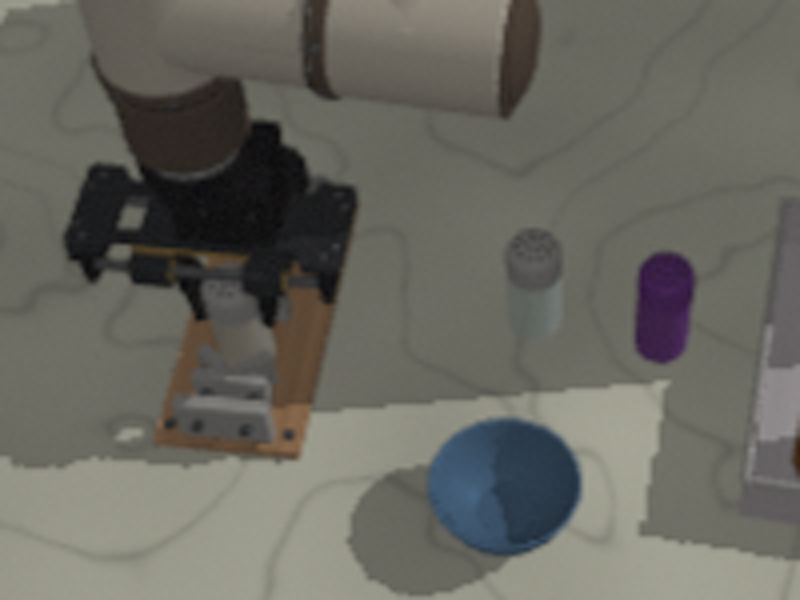

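Contact came at TCP z 0.0628 against the 0.063 expected, and the shaker stands between the jaw and the V-block. I let go.

Run:
```python
from workcell import env
from h import *
import pickle
x,y=0.5423,-0.2202
env.gripper_to(0.85)
env.dwell(0.4)
s=env.read_state();print(s["force"],s["opening"])
env.move_straight([x,y,0.17],rate=0.12)
env.goto([0.42,-0.216,0.2],[-90,0,178.1])
f=env.grab_frame("wrist"); cv2.imwrite('pics/w5.png',f["image"]);pickle.dump(f,open('w5.pkl','wb'))
g=env.grab_frame("top"); cv2.imwrite('pics/t5.png',cv2.resize(g["image"][150:270,270:380],None,fx=5,fy=5,interpolation=cv2.INTER_CUBIC))
print(env.read_state()["clock"],env.read_state()["joint_positions"])
```

```text
[ 0.17592836 -0.09922844  0.23377783] 0.848737501505285
15.3167 [-7.42912511e+00  8.28152470e+00 -2.21320818e+01  6.42923771e-03
 -5.96087588e+01  9.55391911e+01]
```

View pics/w5.png

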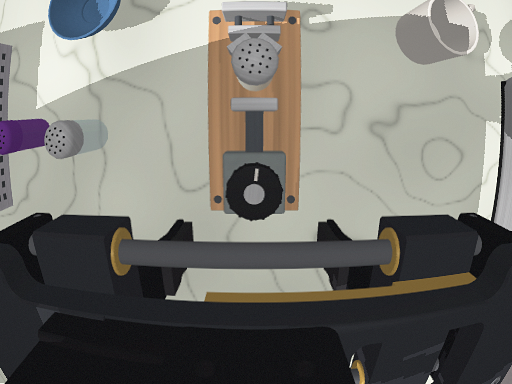

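View pics/t5.png

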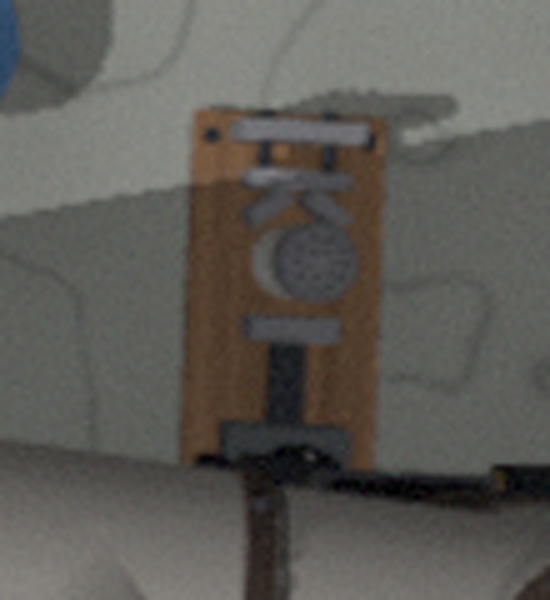

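The shaker stands free between the jaw and the V-block, cap at (254,59). The wheel hub is at (254,194) with its white mark at (256,174). Now the wheel centre.

Run:
```python
import pickle; from h import *
from workcell import env
f=pickle.load(open('w5.pkl','rb'))
a=f["image"]
# disc mask: dark pixels near (254,191)
g=a.max(2); m=((g<50).astype(np.uint8)); m[:155]=0;m[:, :215]=0;m[:,295:]=0;m[225:]=0
cv2.imwrite('pics/w5c.png',cv2.resize(a[80:230,200:310],None,fx=4,fy=4,interpolation=cv2.INTER_CUBIC))
ys,xs=np.nonzero(m);print(len(xs),xs.min(),xs.max(),ys.min(),ys.max())
for z in (.072,.082): print(wz(f,254,194,z),wz(f,225.5,190,z),wz(f,283,190,z))
for n,p in [('jawface',(254.5,98)),('hub',(254,194))]: print(n,wz(f,*p,.046))
print('cap',wz(f,254.5,59,.09))
print('end in',wz(f,254,11.5,.05),'vback',wz(f,254,25.5,.046))
```

```text
2089 226 282 163 220
[ 0.41397867 -0.2156217   0.072     ] [ 0.41911143 -0.18705053  0.072     ] [ 0.4171456  -0.24497469  0.072     ]
[ 0.41650891 -0.21572811  0.082     ] [ 0.42146504 -0.18814018  0.082     ] [ 0.41956687 -0.24407095  0.082     ]
jawface [ 0.51123671 -0.21941554  0.046     ]
hub [ 0.40740003 -0.21534505  0.046     ]
cap [ 0.54444273 -0.22055077  0.09      ]
end in [ 0.60718545 -0.22212411  0.05      ] vback [ 0.59192285 -0.22160642  0.046     ]
```

View pics/w5c.png

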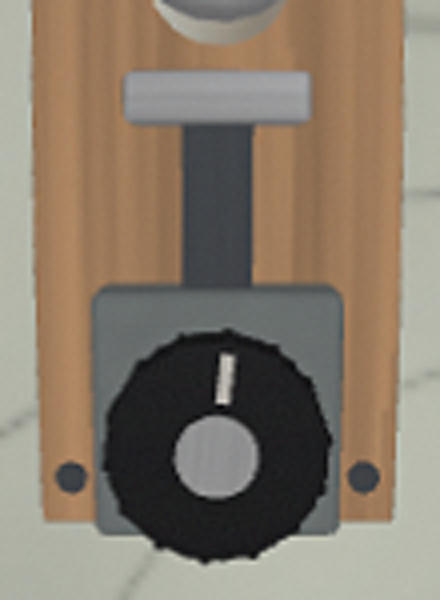

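Run:
```python
from workcell import env
from h import *
x,y=0.418,-0.2162
env.gripper_to(1.0)
env.goto([x,y,0.12],[-90,0,178.1])
print(env.move_straight([x,y,0.055],rate=0.08,force_limit=6))
f0=env.read_state()["force"]
env.gripper_to(0.3,grasp_force=25)
env.dwell(0.2)
s=env.read_state();print(s["opening"]*87,s["position"],f0,s["force"],s["wrist_torque"],s["joint_positions"],s["clock"])
```

```text
False
55.451863008084196 [ 0.41801484 -0.21516892  0.05498008] [-0.04908599 -0.07653516 -0.49070237] [1.21162941 6.80645916 2.58946199] [ 2.0094771  -0.06270723 -0.05749091] [ -7.42526644  18.99044343 -33.16239711  -0.13901795 -37.84728712
  95.58701529] 18.125
```

Opening is 55.5 mm on the 56 mm wheel. The arm was pushed about 1 mm to +y, so I take on that offset and turn in steps while watching force and torque.

Run:
```python
from workcell import env
from h import *
env.move_straight([0.418,-0.2145,0.055],rate=0.05); env.dwell(.1)
s=env.read_state();print(s["position"],s["force"])
q=s["joint_positions"].copy()
for k in range(4):
    q[5]-=15; env.set_joints(q)
    s=env.read_state();print(s["tool_rot"][2].round(1),s["joint_positions"][5],s["position"].round(4),s["force"].round(1),s["wrist_torque"].round(2),(s["opening"]*87).round(1),s["clock"])
```

```text
[ 0.41806076 -0.21502208  0.05498674] [-3.26636383e-03 -5.13109746e+00 -1.03929150e+00]Traceback (most recent call last):
  File "<stdin>", line 8, in <module>
AttributeError: 'float' object has no attribute 'round'
```

```bash
cat > turn.py <<'E'
from workcell import env
import numpy as np
def turn(deg,step=15):
    q=env.read_state()["joint_positions"].copy(); n=int(np.ceil(deg/step))
    for k in range(n):
        q[5]-=deg/n; env.set_joints(q); s=env.read_state()
        print(round(s["tool_rot"][2],1),round(s["joint_positions"][5],1),s["position"].round(4),s["force"].round(1),s["wrist_torque"].round(2),round(s["opening"]*87,1),round(s["clock"],2))
E
python3 - <<'E'
from workcell import env
from h import *; from turn import turn
s=env.read_state(); print(s["joint_positions"],s["tool_rot"])
turn(45)
f=env.grab_frame("wrist"); cv2.imwrite('pics/w6.png',f["image"])
E
```

```text
[-7.36256457e+00  1.89688404e+01 -3.32786911e+01  7.13597780e-02
 -3.77337023e+01  8.04999975e+01] [-8.99600028e+01  2.56986105e-02  1.63193871e+02]
148.3 65.6 [ 0.4178 -0.2158  0.055 ] [-0.7 -5.7 -0.2] [-1.21 -0.02 -0.23] 55.3 19.19
133.3 50.6 [ 0.4176 -0.216   0.055 ] [-1.5 -7.5 -0.1] [-1.73  0.12 -0.27] 55.4 19.55
118.3 35.6 [ 0.4173 -0.2162  0.055 ] [-1.8 -8.  -1. ] [-2.1   0.29 -0.21] 55.5 19.91
```

View pics/w6.png

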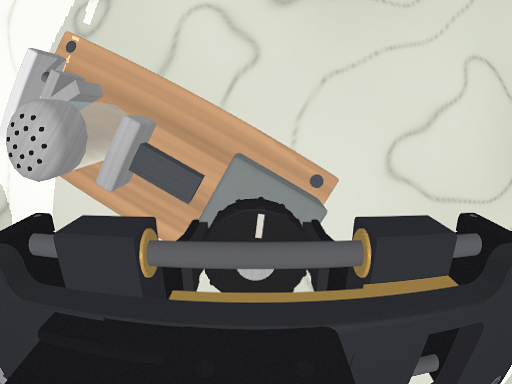

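The wheel turns with the fingers: the mark stays at 12 o'clock of the hub (260,225), torque is about 0.25 N m, and the shaker is upright and still short of the jaw. I turn on by 40°, then release and measure the gap.

Run:
```python
from workcell import env
from h import *; from turn import turn; import pickle
turn(40,10)
env.gripper_to(1.0)
s=env.read_state(); p=s["position"]; print(p,s["force"])
env.move_straight([p[0],p[1],0.13],rate=0.1)
env.goto([0.45,-0.217,0.22],[-90,0,178.1])
f=env.grab_frame("wrist"); cv2.imwrite('pics/w7.png',f["image"]);pickle.dump(f,open('w7.pkl','wb'))
cv2.imwrite('pics/w7c.png',cv2.resize(f["image"][10:220,190:320],None,fx=2.85,fy=2.85,interpolation=cv2.INTER_CUBIC))
a=f["image"];cv2.imwrite('pics/w7d.png',cv2.resize(a[15:110,200:310],None,fx=6,fy=6,interpolation=cv2.INTER_CUBIC))
print(env.read_state()["clock"])
```

```text
108.6 25.9 [ 0.417  -0.2164  0.055 ] [-1.8 -4.5 -0.6] [-1.1   0.08 -0.26] 55.5 20.24
98.5 15.9 [ 0.4168 -0.2164  0.055 ] [-2.3 -5.1  1.3] [-1.27  0.12 -0.23] 55.4 20.53
88.5 5.9 [ 0.4165 -0.2164  0.055 ] [-2.4 -4.2  1. ] [-1.36  0.31 -0.23] 55.3 20.82
78.5 -4.1 [ 0.4163 -0.2164  0.055 ] [-4.1 -5.   2. ] [-1.35  0.45 -0.22] 55.6 21.12
[ 0.41724933 -0.21622158  0.0549595 ] [-0.32176077 -0.09545013  0.22188147]
24.4333
```

View pics/w7.png

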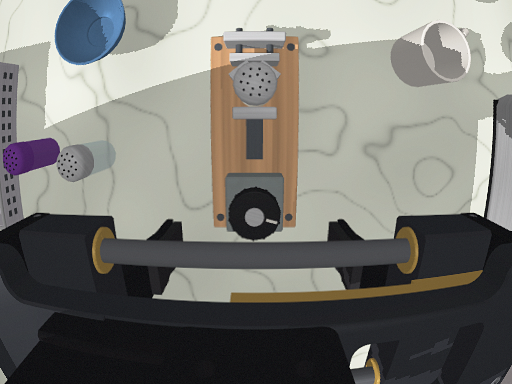

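View pics/w7d.png

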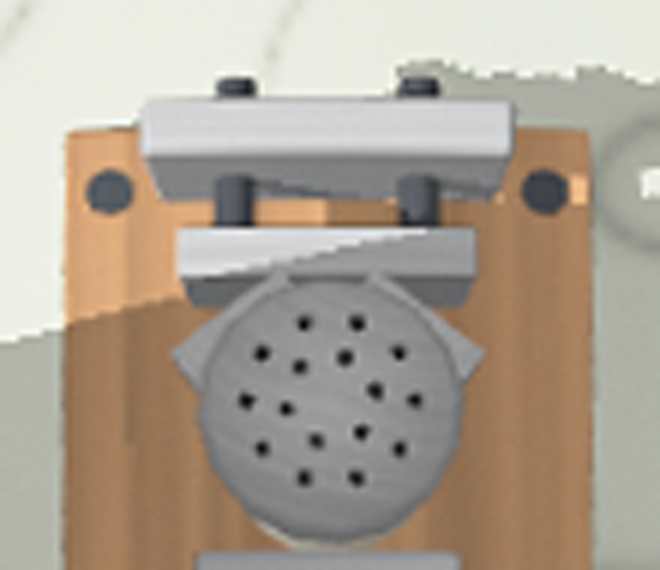

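Run:
```python
import pickle; from h import *
f=pickle.load(open('w7.pkl','rb'))
W=lambda u,v:((u+.5)/6+200-.5,(v+.5)/6+15-.5)
print('jaw',wz(f,*W(330,551),.046),'end',wz(f,*W(330,156),.05),'vb',wz(f,*W(330,228),.046),'cap',wz(f,*W(331,410),.09))
print('hub',wz(f,254.5,217,.09),'mark',wz(f,270,221,.082))
```

```text
jaw [ 0.53299893 -0.22005694  0.046     ] end [ 0.60838457 -0.22263747  0.05      ] vb [ 0.59507247 -0.22218092  0.046     ] cap [ 0.55424567 -0.22096398  0.09      ]
hub [ 0.41899577 -0.2160751   0.09      ] mark [ 0.41117356 -0.23238429  0.082     ]
```

The gap between block and end plate has begun to close. Jaw travel, the wheel mark and the gap put the V-block at about 2.5–3.5 mm, so about 22° more should bring it to roughly 7.5 mm.

Run:
```python
from workcell import env
from h import *; from turn import turn; import pickle
x,y=0.4175,-0.2155
env.goto([x,y,0.13],[-90,0,178.1])
print(env.move_straight([x,y,0.055],rate=0.08,force_limit=6))
env.gripper_to(0.3,grasp_force=25); env.dwell(.1)
s=env.read_state();print(s["force"],s["position"])
turn(22,11)
env.gripper_to(1.0)
s=env.read_state(); p=s["position"]; print(p,s["force"],s["tool_rot"])
env.move_straight([p[0],p[1],0.13],rate=0.1)
env.goto([0.45,-0.217,0.22],[-90,0,178.1])
f=env.grab_frame("wrist"); cv2.imwrite('pics/w8.png',f["image"]);pickle.dump(f,open('w8.pkl','wb'))
a=f["image"];cv2.imwrite('pics/w8d.png',cv2.resize(a[15:110,200:310],None,fx=6,fy=6,interpolation=cv2.INTER_CUBIC))
print(env.read_state()["clock"])
```

```text
False
[-0.0349161   4.31458124  1.17535733] [ 0.41751032 -0.21513385  0.05501835]
167.2 84.7 [ 0.4175 -0.2152  0.055 ] [0.9 1.9 0.5] [ 0.35 -0.   -0.19] 55.2 27.03
156.3 73.8 [ 0.4175 -0.2154  0.0551] [-0.2 -1.7  0.3] [-0.17  0.1  -0.15] 55.2 27.33
[ 0.41750781 -0.21512656  0.05503265] [0.37866544 0.36418876 0.24736217] [-9.00247654e+01 -9.26296140e-03  1.56094973e+02]
29.5833
```

View pics/w8d.png

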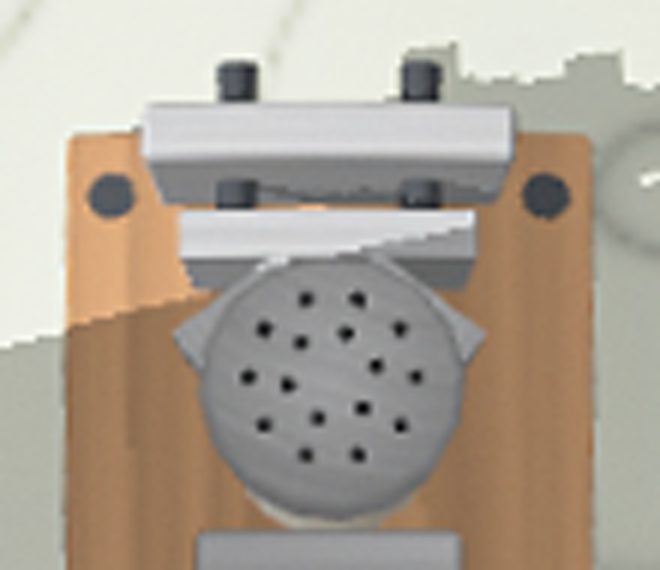

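View pics/w8.png

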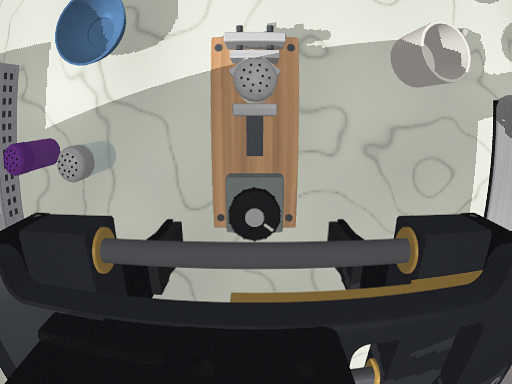

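Run:
```python
import pickle; from h import *
def go(n,jr,er,vr,cr):
    f=pickle.load(open(n,'rb'))
    W=lambda u,v:((u+.5)/6+200-.5,(v+.5)/6+15-.5)
    a=[wz(f,*W(330,r),z)[0] for r,z in [(jr,.046),(er,.05),(vr,.046),(cr,.09)]]
    print(n,np.round(a,4),'end-vb',a[1]-a[2],'end-jaw',a[1]-a[0])
go('w7.pkl',551,156,228,410); go('w8.pkl',533,159,211,387)
```

```text
w7.pkl [0.533  0.6084 0.5951 0.5543] end-vb 0.013312091562211359 end-jaw 0.07538563176843316
w8.pkl [0.5371 0.6087 0.5993 0.5588] end-vb 0.009357164188839473 end-jaw 0.07153799795448457
```

Run:
```python
import pickle; from h import *
for n,c in [('w3',(245,262)),('w5',(248,262)),('w7',(254,)),('w8',(254,))]:
    f=pickle.load(open(n+'.pkl','rb')); g=f["image"].astype(int).mean(2)
    # columns between rods
    col=g[:, 250:258].mean(1); print(n,col[8 if n=='w5' else 30: 45 if n=='w5' else 85].round().astype(int).tolist()) if n!='w5' else print(n,col[0:45].round().astype(int).tolist())
a=pickle.load(open('w5.pkl','rb'))["image"]
cv2.imwrite('pics/w5e.png',cv2.resize(a[0:110,200:310],None,fx=5,fy=5,interpolation=cv2.INTER_CUBIC))
```

```text
w3 [225, 226, 225, 224, 227, 229, 230, 231, 232, 232, 232, 232, 232, 232, 233, 233, 233, 233, 233, 233, 233, 233, 234, 229, 183, 210, 213, 213, 213, 209, 212, 212, 199, 147, 126, 128, 128, 116, 126, 152, 151, 151, 151, 152, 133, 120, 151, 208, 194, 158, 148, 150, 152, 152, 119]
w5 [237, 187, 206, 209, 211, 213, 210, 214, 221, 200, 160, 125, 128, 130, 129, 130, 129, 130, 124, 113, 100, 137, 154, 152, 148, 190, 210, 170, 153, 152, 154, 159, 159, 106, 100, 102, 100, 105, 130, 145, 145, 146, 147, 144, 128]
w7 [236, 188, 209, 211, 212, 212, 210, 213, 217, 198, 161, 126, 128, 129, 129, 130, 121, 103, 139, 152, 151, 151, 123, 214, 215, 214, 196, 164, 152, 158, 137, 102, 132, 142, 144, 145, 146, 139, 121, 120, 147, 150, 152, 141, 127, 119, 135, 148, 154, 153, 152, 155, 158, 157, 154]
w8 [234, 227, 197, 211, 211, 213, 212, 210, 214, 218, 191, 140, 126, 129, 129, 129, 124, 108, 96, 162, 208, 215, 213, 208, 208, 212, 218, 176, 122, 140, 143, 144, 146, 139, 118, 120, 144, 151, 152, 144, 130, 123, 131, 149, 154, 152, 153, 156, 158, 157, 154, 155, 155, 141, 118]
```

View pics/w5e.png

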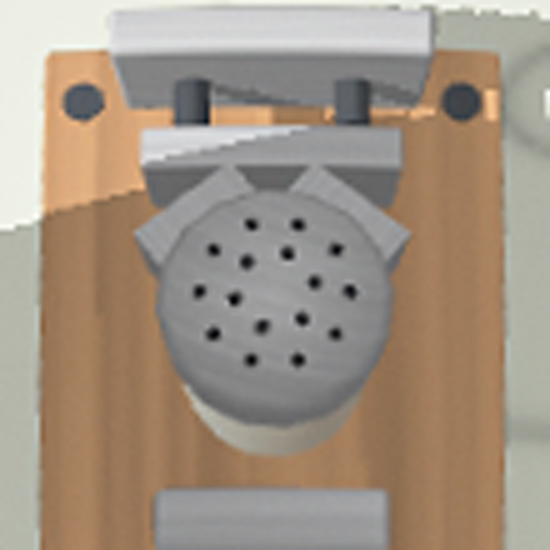

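Run:
```python
import pickle; from h import *
for n,e,v in [('w3',62.7,76.5),('w5',10.0,24.7),('w7',40.0,52.4),('w8',40.6,48.9)]:
    f=pickle.load(open(n+'.pkl','rb'))
    a=wz(f,253.5,e,.05)[0];b=wz(f,253.5,v,.046)[0];print(n,a,b,a-b)
```

```text
w3 0.6093527974689744 0.5926344106357806 0.01671838683319382
w5 0.6090148507598963 0.592886283499486 0.01612856726041023
w7 0.6091259301239991 0.5953326180906995 0.013793312033299587
w8 0.6092799473349602 0.6003605390759662 0.008919408258993955
```

The refined profiles agree across pictures: the relaxed gap was 16.1–16.7 mm (expected 16) and is now 8.9 mm. The V-block is therefore pushed back about 7.3 mm. I take one last overview before handing in.

Run:
```python
from workcell import env
import cv2
env.goto([0.35,0.0,0.3],[-90,0,178.1])
f=env.grab_frame("scene"); cv2.imwrite('pics/s9.png',f["image"])
print(env.read_state()["clock"],env.read_state()["force"])
```

```text
30.625 [ 0.08506287 -0.08059645 -0.43036666]
```

View pics/s9.png

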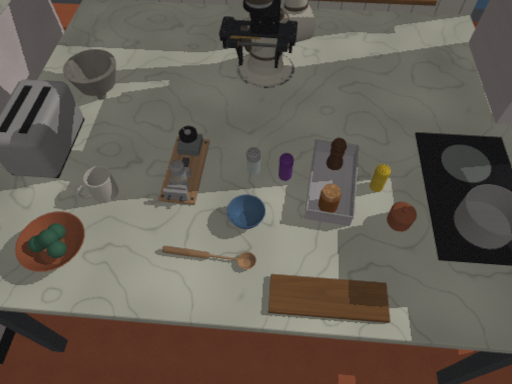

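The shaker stands upright in the vise (178,172), and everything else is where it was at the start.

Run:
```python
from workcell import env
print(env.close_job())
```

```text
the job is handed in; nothing more can be done
None
```

I took the glass shaker out of the basket by its cap and stood it upright in the vise. Contact came at 62.8 mm against 63 mm expected. I let go of it, then turned the wheel about 122° clockwise in two grasps and handed the job in at about 31 s.

- **V-block:** in the last wrist picture the gap behind it was about 8.9 mm, against 16.1–16.7 mm relaxed, so it is pushed back about 7.3 mm of its 16 mm. Jaw travel gives a similar 7.4 mm.
- **Disagreement:** my first hand-picked reading of the relaxed gap was 13.1 mm, which did not fit. Re-reading the edges from the brightness profile gave 16.7 mm and settled it.
- **Scene:** the last overview shows the shaker upright in the vise, the arm clear of everything, and the other things where they were. I checked these by eye and did not measure them. The hand-in reports no verdict.

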